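# Riddle the tumbling slugs out of the basket and tip out the nuts

### The job

Lift the sieve basket by its handle, carry it level over the steel catch tray and shake it until all five small slugs have dropped through the floor into the tray, with the three big nuts still in the basket. Then tip all three nuts over the basket's lip into the white tub, and stand the empty basket back upright on its rubber mat. Handle only the basket (never touch nuts or slugs with the gripper), and do not disturb the bottle or the jar.

Things in the scene. Friction and masses are not known exactly. Their poses are not given: they have to be found in the camera images.
- basket_handle (a point): Centre of the black handle bar of the loose steel sieve basket (0.35 kg empty, 0.7 kg loaded). The bar is level, 157 long (along this frame's x), 14 wide (y), 16 high, fixed rigidly over the basket's middle on two end posts, with free space below it. Frame: z up, +y towards the pouring lip. The basket's underside is 110 below this point; outside 157 (x) by 117 (y, from -45 to +72).
- basket_floor (a point): Centre of the basket's slotted floor, on top of the bars, 98 below the handle's centre. Five flat bars 9 wide run along y, 26 apart centre to centre, with 17 mm gaps between them and at both ends. What stands on a bar stays there until the basket is jolted along its x (across the bars); smooth steel, friction about 0.35. Back wall (y = -44) and end walls (x = +-76) rise 40 above the floor. Same axes as the handle.
- basket_lip (a point): Middle of the edge of the basket's pouring lip: 72 in +y from the handle's centre and 83 below it. In place of a front wall a solid plate, 151 wide, rises outward at 25 degrees from the floor (at y = +39) to this edge, between the end walls. Same axes as the handle.
- mat: Black rubber draining mat, 210 (x) by 170 (y) by 4 thick, fixed on the bench, on which the basket stands at the start. Origin at the centre of its underside, z up.
- tray: Steel catch tray, fixed, open on top, outside 220 (x) by 180 (y) by 50 high, walls 4, floor 4 thick. Origin at the centre of its underside, z up.
- tub: White plastic tub, fixed, open on top, outside 210 (x) by 170 (y) by 70 high, walls 6, floor 6 thick, with a flat ear (18 mm) at the rim of each short end. Origin at the centre of its underside, z up.
- nut0_center (a point): Centre of a large hexagonal steel union nut, 32 across flats, 37 across corners, 24 high, 90 g; lies in the basket at the start.
- nut1_center (a point): Centre of a large hexagonal steel union nut, 32 across flats, 37 across corners, 24 high, 90 g; lies in the basket at the start.
- nut2_center (a point): Centre of a large hexagonal steel union nut, 32 across flats, 37 across corners, 24 high, 90 g; lies in the basket at the start.
- slug0_center (a point): Centre of a small plain steel slug (tumbling media), a cylinder 12 in diameter and 12 high, 11 g; stands on a floor bar of the basket at the start.
- slug1_center (a point): Centre of a small plain steel slug (tumbling media), a cylinder 12 in diameter and 12 high, 11 g; stands on a floor bar of the basket at the start.
- slug2_center (a point): Centre of a small plain steel slug (tumbling media), a cylinder 12 in diameter and 12 high, 11 g; stands on a floor bar of the basket at the start.
- slug3_center (a point): Centre of a small plain steel slug (tumbling media), a cylinder 12 in diameter and 12 high, 11 g; stands on a floor bar of the basket at the start.
- slug4_center (a point): Centre of a small plain steel slug (tumbling media), a cylinder 12 in diameter and 12 high, 11 g; stands on a floor bar of the basket at the start.
- wash_bottle_mid (a point): Bystander: middle of a white wash bottle, 60 in diameter, 130 high, loose, standing at the far side.
- sample_jar_mid (a point): Bystander: middle of an amber sample jar, 56 in diameter, 80 high, loose, standing at the far side.
Not all that is in view belongs to the job. Leave any purple look-alike of the part that bears nut1_center alone. Leave any green look-alike of the part that bears nut0_center alone.

How it is judged:
By the outcome, as a careful person would: the job done as asked, in the order asked, and still so for the second after the job is handed in, with the robot touching nothing.
It also fails if it takes over 64 s, if anything falls off the work surface, if the arm or the gripper's body presses on something with over 40 N, if the wrist force passes 120 N, or if a joint passes its speed limit or range.

### The arm

A 6-joint arm with a two-finger parallel gripper is mounted at the origin on the work surface. World frame = base frame: x ahead of the robot, y to its left, z up, the work surface at z = 0. Lengths are in mm, angles in rad, forces in N, time in s.
With the tool pointing down it reaches from about 350 to 875 mm from the base axis. Payload 4.2 kg.
Tool frame: the origin (TCP) lies midway between the tips of the shut fingers; the grasp point (between the pads) lies 19 mm behind it; z points along the fingers, y is the line along which they close (so a half turn about z gives the same grasp; the last joint's range is limited). The gripper opens to 85 mm and grips with 20 to 120 N. Pads are 22 mm wide; open, the fingers measure 114 mm over their backs; the gripper's body (76 mm by 85 mm) begins 54 mm behind the grasp point. The pads swing forward as they close: fully open they stand 13 mm farther back than shut.
Start: joints at [-1.029, 0.385, 0.008, 0, -1.194, -0.259], TCP at [174.42, -600.147, 206.312] pointing down, gripper open.
Joint ranges: [-3.14, 3.14], [-1.21, 2.06], [-1.07, 1.41], [-3.16, 2.05], [-2.99, -0.16], [-3.1, 3.1]. Speed limits (rad/s): [2.79, 2.79, 3.14, 3.14, 3.14, 3.14].

### API

Orientations are given as a unit quaternion [x, y, z, w].
In Python, from bench import read_state, get_image, job_done gives the robot as it stands.
- The arm moves only by the tool servo_tool, never from a script. Its arguments are lists of equal length, an entry for each row: "rotation": the turn, a rotation vector about the world's x, y, z scaled (see below), a list of three; "slide": the shift along the world's x, y, z scaled (see below), a list of three; "grip": the opening, from -1 (shut) to 1 (fully open). In form: {"rotation": [[rx, ry, rz], ...], "slide": [[tx, ty, tz], ...], "grip": [grip, ...]}. A call has 1 to 8 rows; each row is the pose to reach, as a shift and turn from the pose commanded when the call began, turning the shorter way round; what a row does not reach only later rows make up. The controller multiplies each number of a shift by 0.2 m and each number of a turn by 360 degrees. A row lasts 1/8 s, in which the tool goes at most 62.5 mm and 10.7 degrees, less where a joint would pass 70% of its speed; a pose out of reach is approached as far as the arm can. A call with a number of a shift or a turn outside -1 to 1 is refused whole. A call with a gripper value outside its range is refused whole. The fingers move at their own pace and stop on an object; the grip force is fixed at half the most. Time passes only in rows, so rows that repeat a pose let the fingers close. It gives the time, the measured TCP pose, the force, the opening and the grip force at its end, in the units of the state.
- read_state(): the state, without advancing time (a new reading comes with each control period).
- get_image(name): name is "scene" or "top" or "wrist"; returns a dict with "image" (384x512x3 uint8, red, green, blue), "depth" (384x512 float32, mm along the optical axis (not along the pixel's ray), 0 where there is no reading), "camera_matrix" (3x3 intrinsics, pixels), "rvec" (rotation vector, rad) and "tvec" (3), from world to camera coordinates, as OpenCV has them; the wrist camera has in their place "hand_eye" (4x4, takes a point from camera to tool coordinates, whose origin is the TCP and whose axes are the flange's). Camera axes: x right, y down, z forward; pixel columns grow to the right and rows downward; lengths in mm; the calibration is good to about 2 mm. A picture is of the moment at which its call begins: read the wrist's pose just before it.
- job_done(): hands the job in; it is judged then, once.
The state is a dict: "clock": time; "joints": joint angles; "joint_vel": joint speeds; "joint_efforts": joint torques, N m; "position": TCP position; "ee_rot": TCP orientation; "contact_force": force on the tool from outside, world axes, zero at the start; "wrist_torque": the same for the moment, N m; "gripper_width": finger opening in mm; "grasp_force": force on a finger pad.
Only numpy, scipy, OpenCV 4.12 (cv2) and the standard library are available. Lean on these libraries where they do the work, as an engineer would, in place of code of your own. Each camera call takes 0.05 s, during which the arm holds its last target. There are 200 camera calls.

## Working session

There is one attempt and no reset: what is moved stays moved. The work goes in short steps, Python scripts to look and compute and a tool call to move; the robot and the scene stay as the last step left them, time stands still between calls to the robot, and variables do not carry over. Pictures are saved under pics/ and viewed, at most 10 in all, crops included, and the job is handed in when it is done.

Besides the shell and the picture viewer there is one more tool, called as name(argument=value, ...), one argument or row to a line, values as JSON. servo_tool: Moves the arm, as the interface text tells. Shifts and turns lie within -1 to 1; 1 stands for 0.2 m of shift or 360 degrees of turn. Its arguments: {"type":"object","properties":{"rotation":{"type":"array","items":{"type":"array","items":{"type":"number","minimum":-1,"maximum":1}}},"slide":{"type":"array","items":{"type":"array","items":{"type":"number","minimum":-1,"maximum":1}}},"grip":{"type":"array","items":{"type":"number"}}},"required":["rotation","slide","grip"]}

```bash
mkdir -p pics
cat > h.py <<'E'
import numpy as np, cv2
from bench import read_state, get_image, job_done
def pts(im):
    K=np.array(im["camera_matrix"]);d=im["depth"].astype(float)
    v,u=np.mgrid[:d.shape[0],:d.shape[1]]
    c=np.stack([(u-K[0,2])/K[0,0]*d,(v-K[1,2])/K[1,1]*d,d],-1)
    R=cv2.Rodrigues(np.array(im["rvec"],float))[0]
    return (c-np.array(im["tvec"],float).ravel())@R
def save(im,n,crop=None,s=1):
    a=im["image"][:,:,::-1]
    if crop: a=a[crop[1]:crop[3],crop[0]:crop[2]]
    cv2.imwrite("pics/"+n,cv2.resize(a,None,fx=s,fy=s,interpolation=cv2.INTER_CUBIC))
E
python3 - <<'E'
from h import *
a=get_image("scene");b=get_image("top")
np.savez("first.npz",tp=pts(b),ti=b["image"],sp=pts(a),si=a["image"])
cv2.imwrite("pics/a.png",cv2.resize(np.vstack([a["image"],b["image"]])[:,:,::-1],(400,600)) ) if 0 else None
save(a,"s.png",s=1.5);save(b,"t.png",s=1.5)
s=read_state();print(s)
E
```

```text
{'clock': 0.1, 'joints': array([-1.02940124e+00,  3.85501931e-01,  6.76880288e-03, -4.15612708e-04,
       -1.19402330e+00, -2.58584825e-01]), 'joint_vel': array([-0.00021844, -0.00046775,  0.0025154 ,  0.00155873, -0.00091513,
       -0.00020915]), 'joint_efforts': array([ 1.34058282e-04, -3.93320632e+01,  1.88929510e+01,  4.19793829e+00,
       -2.59421889e-03,  1.22031452e-05]), 'position': array([ 174.24910845, -599.62330744,  205.32293688]), 'ee_rot': array([-1.40858408e-01,  9.90029248e-01,  9.77904954e-04, -2.03731533e-04]), 'contact_force': array([ 0.05671783, -0.50273563, -0.32324016]), 'wrist_torque': array([-0.00552442, -0.05792304, -0.00405319]), 'grasp_force': 0.0, 'gripper_width': 85.42809496555584}
```

View pics/s.png

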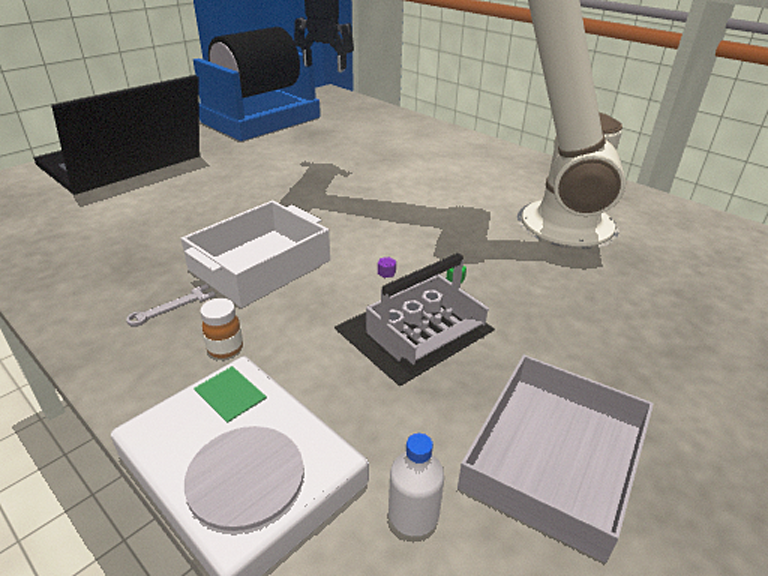

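View pics/t.png

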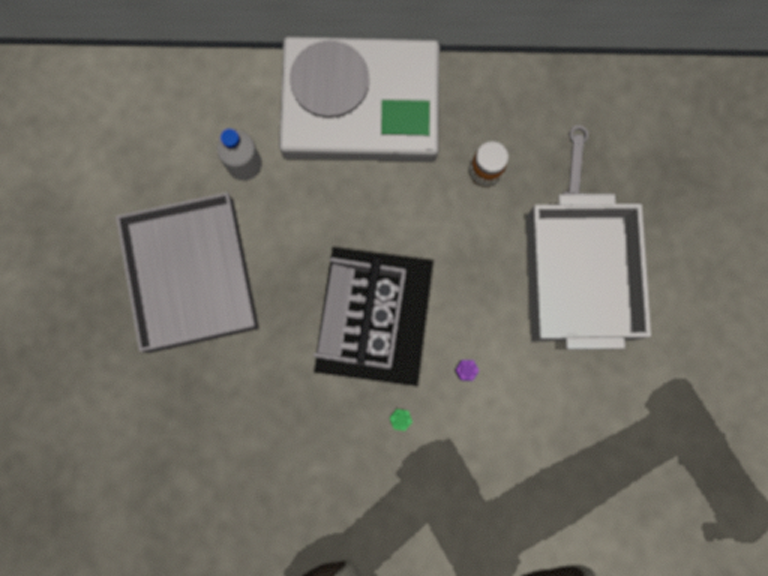

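The scene view shows the basket at (425,310) on its mat, with the tray at (560,455) and the tub at (257,250). The bottle is at (415,490) and the jar at (221,330). In the top view (enlarged 1.5x), the black handle bar runs about (378,262) to (362,355), with the lip to its left, the nuts to its right and the slugs under the bar. The tray is at (188,272), the tub at (592,272).

Candidates for the handle: the black bar at top (370,308), the black mat at (375,316), and the decoy nuts, purple (467,370) and green (401,419). I choose the raised bar over the basket and will measure it from depth.

Run:
```python
from h import *
f=np.load("first.npz");P=f["tp"];I=f["ti"].astype(int);S=f["sp"]
def box(name,P,u0,u1,v0,v1,z0,z1):
    q=P[v0:v1,u0:u1].reshape(-1,3);q=q[(q[:,2]>z0)&(q[:,2]<z1)]
    r=cv2.minAreaRect(q[:,:2].astype(np.float32));print(name,len(q),np.round(r[0],1),np.round(r[1],1),round(r[2],1),"zmed",np.round(np.median(q[:,2]),1));return q
box("handle",P,205,275,165,260,112,130)
box("handle wide",P,205,275,165,260,100,140)
box("basketwalls",P,200,290,160,262,40,70)
box("mat",P,200,300,160,262,1.5,8)
box("tray",P,70,180,120,240,44,56)
box("tub",P,340,445,125,235,64,76)
for n,u,v in [("jar",327,103),("bottle",153,92),("purple",311,247),("green",267,280),("bench",300,300)]: print(n,P[v,u].round())
g=I.sum(2)
H=P[165:260,205:275].reshape(-1,3);k=(H[:,2]>112)&(H[:,2]<130);q=H[k]
d=np.linalg.svd((q-q.mean(0))[:,:2],full_matrices=False)[2][0];print("axis",d,np.degrees(np.arctan2(d[1],d[0])),q.mean(0))
q2=S.reshape(-1,3);q2=q2[(abs(q2[:,0]-q.mean(0)[0])<120)&(abs(q2[:,1]-q.mean(0)[1])<60)&(q2[:,2]>108)&(q2[:,2]<130)]
r=cv2.minAreaRect(q2[:,:2].astype(np.float32));print("scene handle",r,np.percentile(q2[:,2],[5,50,95]))
b=get_image("top");save(b,"c.png",(195,155,300,265),5)
```

```text
handle 451 [509.   10.7] [ 14.1 156.3] 81.8 zmed 121.3
handle wide 457 [509.   10.7] [ 14.1 156.3] 81.8 zmed 121.3
basketwalls 634 [511.6  24.3] [120.6 157.5] 81.7 zmed 55.9
mat 3535 [513.1   2.1] [248.8 245.9] 0.6 zmed 3.6
tray 733 [575.7 302.1] [221.7 181.3] 13.3 zmed 49.3
tub 1501 [ 580.5 -336.3] [246.5 171.9] 1.2 zmed 69.1
jar [ 762. -180.   75.]
bottle [764. 224. 126.]
purple [ 423. -145.   28.]
green [345. -41.  27.]
bench [ 298. -121.    2.]
axis [-0.98985421  0.14208676] 171.83138387071594 [507.72712822  10.76867682 121.23498008]
scene handle ((513.89501953125, 10.447654724121094), (16.557714462280273, 157.5528106689453), 81.5111083984375) [109.63371943 120.23586543 123.4032076 ]
```

View pics/c.png

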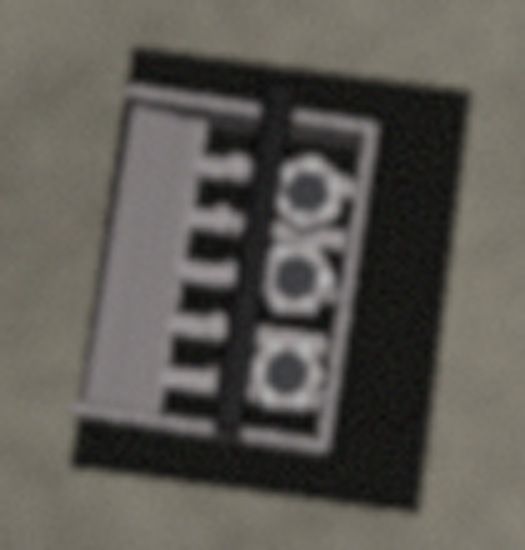

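The handle centre is at (509, 10.7, 113) with yaw -8.2°. Its top at 121 and its 14 x 156 size match the description. The crop confirms three grey nuts behind the bar, slugs on the floor bars and the lip towards +y. The tray is at (576, 302) with yaw 13.3°, the tub at (580, -336) with yaw 1.2°. Moving now.

servo_tool(
  rotation=[
    [0, 0, -0.028],
    [0, 0, -0.056],
    [0, 0, -0.068],
    [0, 0, -0.068],
  ],
  slide=[
    [0.12, 0.25, 0],
    [0.25, 0.5, 0],
    [0.38, 0.75, 0],
    [0.5, 1, 0],
  ],
  grip=[1, 1, 1, 1],
)

```text
clock: 0.65
position: [274.9, -398.5, 206.1]
ee_rot: [0.073, 0.997, 0.0, -0.0]
contact_force: [0.8, 0.1, -0.2]
gripper_width: 85.3
grasp_force: 0.0
```

servo_tool(
  rotation=[
    [0, 0, 0],
    [0, 0, 0],
    [0, 0, 0],
    [0, 0, 0],
  ],
  slide=[
    [0.14, 0.25, 0],
    [0.28, 0.5, 0],
    [0.42, 0.75, 0],
    [0.55, 1, 0],
  ],
  grip=[1, 1, 1, 1],
)

```text
clock: 1.15
position: [385.0, -198.4, 206.4]
ee_rot: [0.072, 0.997, 0.0, 0.0]
contact_force: [1.1, -0.0, -0.4]
gripper_width: 85.2
grasp_force: 0.0
```

servo_tool(
  rotation=[
    [0, 0, 0],
    [0, 0, 0],
    [0, 0, 0],
    [0, 0, 0],
    [0, 0, 0],
    [0, 0, 0],
  ],
  slide=[
    [0.15, 0.25, 0],
    [0.31, 0.5, 0],
    [0.45, 0.75, 0],
    [0.62, 1, 0],
    [0.623, 1, 0],
    [0.623, 1, 0],
  ],
  grip=[1, 1, 1, 1, 1, 1],
)

```text
clock: 1.9
position: [508.5, -0.0, 205.7]
ee_rot: [0.072, 0.997, -0.0, -0.001]
contact_force: [-0.8, 0.2, 0.1]
gripper_width: 85.4
grasp_force: 0.0
```

servo_tool(
  rotation=[
    [0, 0, 0],
    [0, 0, 0],
    [0, 0, 0],
    [0, 0, 0],
    [0, 0, 0],
  ],
  slide=[
    [0, 0.054, 0],
    [0, 0.054, -0.2],
    [0, 0.054, -0.4],
    [0, 0.054, -0.56],
    [0, 0.054, -0.56],
  ],
  grip=[1, 1, 1, 1, 1],
)

```text
clock: 2.52
position: [506.9, 9.6, 92.6]
ee_rot: [0.073, 0.997, -0.001, -0.003]
contact_force: [0.1, -1.3, 0.5]
gripper_width: 85.5
grasp_force: 0.0
```

servo_tool(
  rotation=[
    [0, 0, 0],
    [0, 0, 0],
    [0, 0, 0],
    [0, 0, 0],
    [0, 0, 0],
    [0, 0, 0],
  ],
  slide=[
    [0, 0, 0],
    [0, 0, 0],
    [0, 0, 0],
    [0, 0, 0],
    [0, 0, 0],
    [0, 0, 0],
  ],
  grip=[-1, -1, -1, -1, -1, -1],
)

```text
clock: 3.28
position: [509.3, 10.7, 95.1]
ee_rot: [0.072, 0.997, 0.0, 0.0]
contact_force: [-1.6, -0.1, 5.6]
gripper_width: 10.5
grasp_force: 58.8
```

servo_tool(
  rotation=[
    [0, 0, 0],
    [0, 0, 0],
    [0, 0, 0],
    [0, 0, 0],
    [0, 0, 0],
    [0, 0, 0],
    [0, 0, 0],
    [0, 0, 0],
  ],
  slide=[
    [0, 0, 0.02],
    [0, 0, 0.07],
    [0, 0, 0.14],
    [0, 0, 0.22],
    [0, 0, 0.32],
    [0, 0, 0.42],
    [0, 0, 0.48],
    [0, 0, 0.5],
  ],
  grip=[-1, -1, -1, -1, -1, -1, -1, -1],
)

```text
clock: 4.28
position: [509.2, 10.8, 195.1]
ee_rot: [0.072, 0.997, 0.0, 0.001]
contact_force: [0.7, -0.1, -6.6]
gripper_width: 10.3
grasp_force: 58.7
```

Run:
```python
from h import *
a=get_image("scene");save(a,"s2.png",(200,100,400,280),4);b=get_image("top");P=pts(b)
q=P[120:280,180:300].reshape(-1,3);q=q[(q[:,2]>205)&(q[:,2]<235)];print(len(q))
s=read_state();print(s["position"],s["contact_force"],s["wrist_torque"],s["joints"],s["gripper_width"])
q=P[120:280,180:300].reshape(-1,3);q=q[(q[:,2]>146)&(q[:,2]<175)];print(len(q),np.percentile(q[:,2],[5,50,95]), cv2.minAreaRect(q[:,:2].astype(np.float32)))
```

```text
194
[508.78145519  10.69020933 194.28167414] [-0.26016365  0.75200442 -6.60501304] [-0.01052313 -0.04122419  0.02745921] [ 3.40216070e-01  1.97023523e-01 -2.90369655e-01 -3.56940555e-04
 -1.08356052e+00 -2.05545812e+00] 10.365524454977015
246 [154.87618887 158.37848145 161.68242598] ((444.7291564941406, 17.54566192626953), (66.86387634277344, 141.1564178466797), 24.536176681518555)
```

View pics/s2.png

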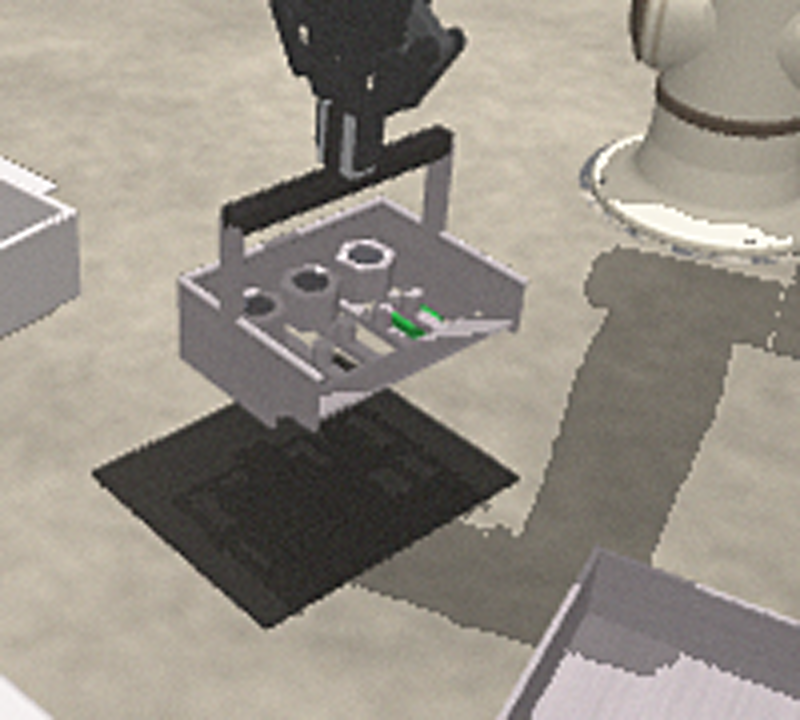

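The basket was lifted level. The nuts at crop (258,303), (310,280) and (365,255) are still in it, and the slugs still stand on the bars. Carrying it gently to the tray.

servo_tool(
  rotation=[
    [0, 0, 0.001],
    [0, 0, 0.004],
    [0, 0, 0.009],
    [0, 0, 0.015],
    [0, 0, 0.021],
    [0, 0, 0.028],
    [0, 0, 0.035],
    [0, 0, 0.042],
  ],
  slide=[
    [0.007, 0.029, 0],
    [0.024, 0.097, 0],
    [0.051, 0.203, 0],
    [0.085, 0.34, 0],
    [0.124, 0.494, 0],
    [0.165, 0.66, 0],
    [0.207, 0.824, 0],
    [0.248, 0.99, 0],
  ],
  grip=[-1, -1, -1, -1, -1, -1, -1, -1],
)

```text
clock: 5.38
position: [558.8, 211.5, 193.8]
ee_rot: [-0.061, 0.998, -0.0, -0.0]
contact_force: [0.4, 0.3, -5.1]
gripper_width: 10.0
grasp_force: 58.7
```

servo_tool(
  rotation=[
    [0, 0, 0.006],
    [0, 0, 0.011],
    [0, 0, 0.0145],
    [0, 0, 0.0165],
    [0, 0, 0.0177],
    [0, 0, 0.0177],
    [0, 0, 0.0177],
    [0, 0, 0.0177],
  ],
  slide=[
    [0.036, 0.145, 0],
    [0.066, 0.262, 0],
    [0.085, 0.34, 0],
    [0.096, 0.383, 0],
    [0.101, 0.402, -0.02],
    [0.101, 0.402, -0.08],
    [0.101, 0.402, -0.16],
    [0.101, 0.402, -0.2],
  ],
  grip=[-1, -1, -1, -1, -1, -1, -1, -1],
)

```text
clock: 6.38
position: [577.8, 287.9, 152.1]
ee_rot: [-0.115, 0.993, -0.001, -0.002]
contact_force: [0.2, -0.4, -5.8]
gripper_width: 10.1
grasp_force: 58.7
```

Run:
```python
from h import *
s=read_state();a=get_image("scene");b=get_image("top");P=pts(b)
A=cv2.resize(a["image"][190:384,280:450],(510,582));B=cv2.resize(b["image"][110:250,60:190][:,:],(280,302));B=cv2.copyMakeBorder(B,0,280,0,0,cv2.BORDER_CONSTANT)
cv2.imwrite("pics/s3.png",np.hstack([A,B])[:,:,::-1])
print(s["position"],s["ee_rot"],s["contact_force"],s["wrist_torque"],s["joints"],s["gripper_width"])
q=P[110:250,60:190].reshape(-1,3)
for z0,z1 in((44,56),(90,112)):
  k=q[(q[:,2]>z0)&(q[:,2]<z1)];print(len(k),cv2.minAreaRect(k[:,:2].astype(np.float32)))
```

```text
[577.84325297 287.85891187 152.14844815] [-1.14616320e-01  9.93408215e-01 -8.06673215e-04 -1.60226270e-03] [ 0.1539074  -0.42505492 -5.83601392] [-0.01651524  0.05805487 -0.01300809] [ 7.12065680e-01  4.60444276e-01 -1.14716206e-02 -5.24356199e-04
 -1.10243759e+00 -2.05288657e+00] 10.070117960151938
600 ((598.218505859375, 283.112548828125), (259.8511047363281, 227.0219268798828), 12.447400093078613)
643 ((573.750732421875, 300.8910827636719), (158.01812744140625, 118.10120391845703), 12.369044303894043)
```

View pics/s3.png

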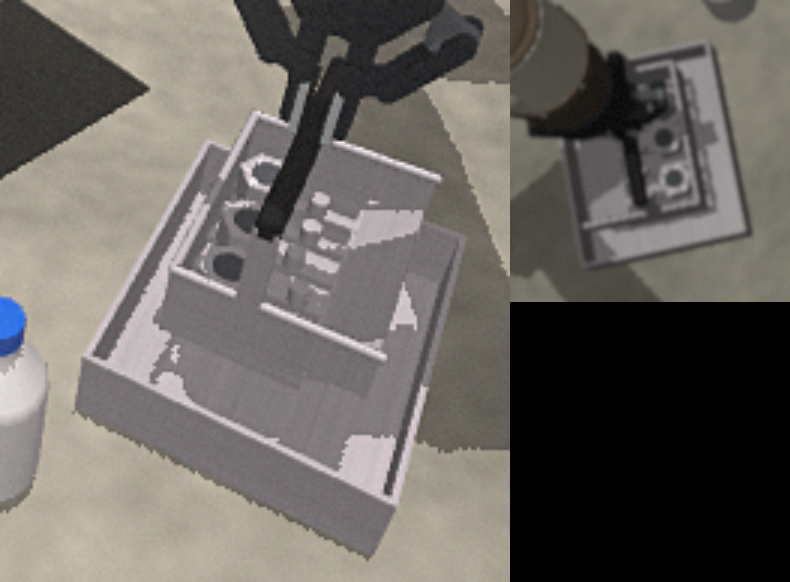

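The basket is centred in the tray, at (574,301) against (576,302). The nuts sit at the back and the slugs on the bars. Lowering it and starting the shake along basket x.

servo_tool(
  rotation=[
    [0, 0, 0],
    [0, 0, 0],
    [0, 0, 0],
    [0, 0, 0],
    [0, 0, 0],
    [0, 0, 0],
    [0, 0, 0],
    [0, 0, 0],
  ],
  slide=[
    [0.005, 0.003, -0.06],
    [0.005, 0.003, -0.12],
    [0.005, 0.003, -0.12],
    [0.063, 0.016, -0.12],
    [-0.053, -0.01, -0.12],
    [0.063, 0.016, -0.12],
    [-0.053, -0.01, -0.12],
    [0.005, 0.003, -0.12],
  ],
  grip=[-1, -1, -1, -1, -1, -1, -1, -1],
)

```text
clock: 7.48
position: [578.9, 289.3, 131.1]
ee_rot: [-0.115, 0.993, -0.0, -0.001]
contact_force: [-1.5, -0.5, -5.0]
gripper_width: 10.1
grasp_force: 61.8
```

```bash
cat > look.py <<'E'
import sys
from h import *
s=read_state();a=get_image("scene");b=get_image("top");P=pts(b)
A=cv2.resize(a["image"][190:384,280:450],(510,582));B=cv2.resize(b["image"][110:250,60:190],(280,302));B=cv2.copyMakeBorder(B,0,280,0,0,cv2.BORDER_CONSTANT)
cv2.imwrite("pics/"+sys.argv[1],np.hstack([A,B])[:,:,::-1])
print(s["position"],s["ee_rot"],s["contact_force"],s["wrist_torque"],s["gripper_width"])
q=P[110:250,60:190].reshape(-1,3);h=s["position"][2]+19
k=q[(q[:,2]>h-69)&(q[:,2]<h-52)];print(len(k),cv2.minAreaRect(k[:,:2].astype(np.float32)))
E
python3 look.py s4.png
```

```text
[578.9278959  289.31778004 131.12938829] [-1.15329176e-01  9.93327003e-01 -2.18212878e-04 -7.73744337e-04] [-1.4953144  -0.49036523 -4.96125948] [-0.21348499  0.88559536 -0.05333107] 10.11163134598489
379 ((607.5409545898438, 265.19091796875), (106.24183654785156, 268.45672607421875), 79.4565658569336)
```

View pics/s4.png

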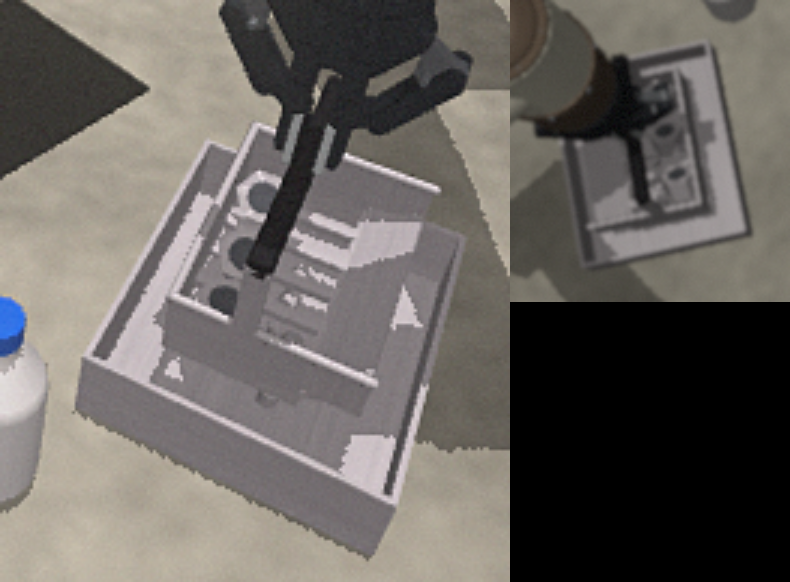

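The slugs are gone from their bars and one lies in the tray at (265,398). All three nuts are still in. I'll shake a little more, then let it settle.

servo_tool(
  rotation=[
    [0, 0, 0],
    [0, 0, 0],
    [0, 0, 0],
    [0, 0, 0],
    [0, 0, 0],
    [0, 0, 0],
    [0, 0, 0],
    [0, 0, 0],
  ],
  slide=[
    [0.058, 0.013, 0],
    [-0.058, -0.013, 0],
    [0.058, 0.013, 0],
    [-0.058, -0.013, 0],
    [0.058, 0.013, 0],
    [0, 0, 0],
    [0, 0, 0],
    [0, 0, 0],
  ],
  grip=[-1, -1, -1, -1, -1, -1, -1, -1],
)

```text
clock: 8.57
position: [579.6, 289.6, 130.3]
ee_rot: [-0.115, 0.993, -0.0, -0.0]
contact_force: [-0.2, 0.5, -5.5]
gripper_width: 10.1
grasp_force: 63.3
```

servo_tool(
  rotation=[
    [0, 0, 0],
    [0, 0, 0],
    [0, 0, 0],
    [0, 0, 0],
    [0, 0, 0],
    [0, 0, 0],
    [0, 0, 0],
    [0, 0, 0],
  ],
  slide=[
    [0, 0, 0.02],
    [0, 0, 0.07],
    [0, 0, 0.15],
    [0, 0, 0.26],
    [0, 0, 0.37],
    [0, 0, 0.46],
    [0, 0, 0.5],
    [0, 0, 0.5],
  ],
  grip=[-1, -1, -1, -1, -1, -1, -1, -1],
)

```text
clock: 9.57
position: [580.0, 289.8, 231.4]
ee_rot: [-0.115, 0.993, 0.001, 0.001]
contact_force: [-0.1, 0.6, -6.9]
gripper_width: 9.7
grasp_force: 63.5
```

```bash
python3 look.py s5.png
```

```text
[579.99341347 289.84184563 231.36076733] [-1.15039702e-01  9.93360428e-01  5.90426893e-04  7.61142985e-04] [-0.09919528  0.58925803 -6.86945111] [ 0.04849218  0.00674997 -0.01298081] 9.69357316705261
477 ((575.2252807617188, 303.6380310058594), (157.2129364013672, 120.28716278076172), 13.007844924926758)
```

View pics/s5.png

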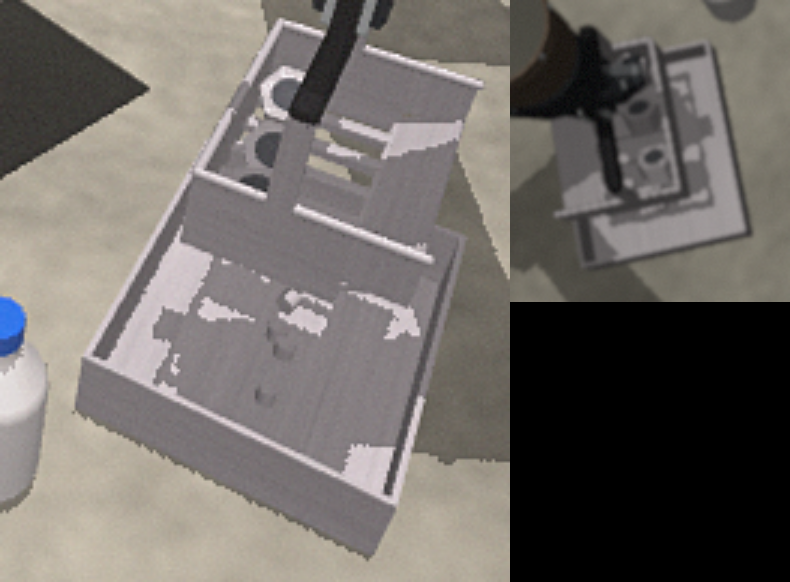

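In the tray I can see slugs at (265,395), (283,345), (272,330) and (292,298), and the fifth may be hidden behind the basket. I'll move the basket gently back along -y and count by depth.

servo_tool(
  rotation=[
    [0, 0, 0],
    [0, 0, 0],
    [0, 0, 0],
    [0, 0, 0],
    [0, 0, 0],
    [0, 0, 0],
    [0, 0, 0],
    [0, 0, 0],
  ],
  slide=[
    [0, -0.03, 0],
    [0, -0.1, 0],
    [0, -0.22, 0],
    [0, -0.38, 0],
    [0, -0.55, 0],
    [0, -0.7, 0],
    [0, -0.78, 0],
    [0, -0.8, 0],
  ],
  grip=[-1, -1, -1, -1, -1, -1, -1, -1],
)

```text
clock: 10.68
position: [579.8, 128.2, 230.6]
ee_rot: [-0.114, 0.993, 0.0, 0.0]
contact_force: [-0.6, 0.0, -5.6]
gripper_width: 9.9
grasp_force: 63.4
```

Run:
```python
from h import *
f=np.load("first.npz")
s=read_state();print(s["position"],s["joints"])
M=cv2.boxPoints(((575.7,302.1),(206,166),13.3)).astype(np.float32)
for n in("top","scene"):
    b=get_image(n);P=pts(b)
    ins=np.array([cv2.pointPolygonTest(M,(float(x),float(y)),False)>0 for x,y in P[...,:2].reshape(-1,2)]).reshape(P.shape[:2])
    m=(ins&(P[...,2]>9.5)&(P[...,2]<24)).astype(np.uint8)
    nn,l,st,c=cv2.connectedComponentsWithStats(m)
    print(n,ins.sum())
    for i in range(1,nn):
        if st[i,4]>6:
            w=P[l==i];print(c[i].round(),st[i,2:],w.mean(0).round(1),np.ptp(w,0).round())
    if n=="top": save(b,"s6.png",(50,100,250,260),4)
```

```text
[579.77760392 128.18549545 230.63969215] [ 4.90073099e-01  3.15621910e-01 -3.34215532e-02 -6.99561465e-06
 -1.22126310e+00 -1.83203419e+00]
top 7712
[120. 166.] [ 5  4 13] [616.  318.9  15.2] [8. 9. 7.]
[124. 182.] [ 9  9 43] [575.8 307.4  15.4] [20. 22.  9.]
[129. 195.] [ 6  5 25] [543.9 294.7  14.1] [11. 12.  8.]
[130. 204.] [ 5  5 24] [521.7 290.6  14.9] [10. 11.  9.]
scene 7664
[377. 261.] [5 5 7] [480.2 259.9  16.1] [ 3. 10.  7.]
[425. 280.] [4 6 8] [458.2 355.2  15.8] [ 3.  5. 11.]
[378. 286.] [12 15 80] [538.6 293.5  14.1] [36. 17.  8.]
[373. 302.] [10 13 74] [580.9 307.3  15.3] [21. 22.  9.]
[369. 320.] [ 8  8 47] [622.6 321.1  14.9] [12. 12.  9.]
```

View pics/s6.png

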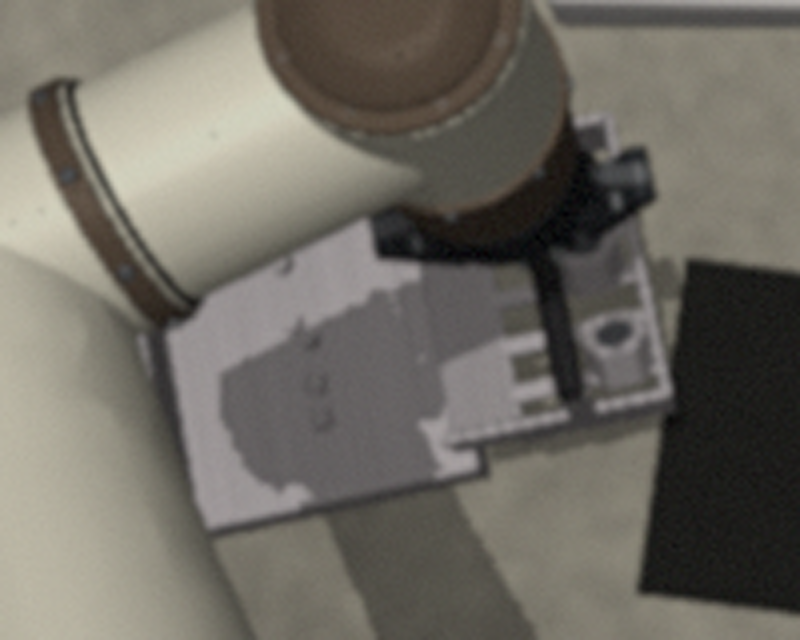

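Five slugs are in the tray: (616,319), a touching pair at (576,307), (544,295) and (522,291). Next the nuts go to the tub.

servo_tool(
  rotation=[
    [0, 0, -0.001],
    [0, 0, -0.003],
    [0, 0, -0.007],
    [0, 0, -0.012],
    [0, 0, -0.018],
    [0, 0, -0.024],
    [0, 0, -0.03],
    [0, 0, -0.0336],
  ],
  slide=[
    [0, -0.03, 0],
    [0, -0.1, 0],
    [0, -0.22, 0],
    [0, -0.37, 0],
    [0, -0.53, 0],
    [0, -0.69, 0],
    [0, -0.85, 0],
    [0, -1, 0],
  ],
  grip=[-1, -1, -1, -1, -1, -1, -1, -1],
)

```text
clock: 11.78
position: [579.6, -71.8, 230.3]
ee_rot: [-0.009, 1.0, -0.0, -0.0]
contact_force: [0.2, -0.2, -5.9]
gripper_width: 9.7
grasp_force: 63.5
```

servo_tool(
  rotation=[
    [0, 0, 0],
    [0, 0, 0],
    [0, 0, 0],
    [0, 0, 0],
    [0, 0, 0],
    [0, 0, 0],
  ],
  slide=[
    [0, -0.16, 0],
    [0, -0.32, 0],
    [0, -0.48, 0],
    [0, -0.64, 0],
    [0, -0.8, 0],
    [0, -0.96, 0],
  ],
  grip=[-1, -1, -1, -1, -1, -1],
)

```text
clock: 12.52
position: [579.5, -263.7, 230.1]
ee_rot: [-0.01, 1.0, -0.0, -0.0]
contact_force: [0.8, 0.6, -5.1]
gripper_width: 9.7
grasp_force: 63.5
```

servo_tool(
  rotation=[
    [0, 0, 0],
    [0, 0, 0],
    [0, 0, 0],
    [0, 0, 0],
    [0, 0, 0],
    [0, 0, 0],
    [0, 0, 0],
  ],
  slide=[
    [0, -0.16, 0],
    [0, -0.31, 0],
    [0, -0.44, 0],
    [0, -0.55, 0],
    [0, -0.63, 0],
    [0, -0.68, 0],
    [0, -0.68, 0],
  ],
  grip=[-1, -1, -1, -1, -1, -1, -1],
)

```text
clock: 13.4
position: [579.8, -398.7, 230.1]
ee_rot: [-0.01, 1.0, 0.0, -0.0]
contact_force: [0.9, 0.9, -5.9]
gripper_width: 9.8
grasp_force: 63.4
```

Run:
```python
from h import *
s=read_state();print(s["position"],s["ee_rot"],s["joints"],s["contact_force"],s["wrist_torque"])
```

```text
[ 579.78381646 -398.72349932  230.07509255] [-9.51389252e-03  9.99954734e-01  6.20648799e-05 -1.09081239e-04] [-3.73347290e-01  5.10020286e-01  2.68642612e-01 -3.46447097e-05
 -1.32966739e+00 -1.17841269e+00] [ 0.92918028  0.91406895 -5.91570071] [ 0.07968259  0.07199402 -0.02505313]
```

servo_tool(
  rotation=[
    [-0.006, 0, 0],
    [-0.018, 0, 0],
    [-0.032, 0, 0],
    [-0.046, 0, 0],
    [-0.06, 0, 0],
    [-0.073, 0, 0],
    [-0.0833, 0, 0],
    [-0.0833, 0, 0],
  ],
  slide=[
    [0, 0, -0.02],
    [0, -0.01, -0.06],
    [0, -0.02, -0.1],
    [0, -0.03, -0.14],
    [0, -0.04, -0.17],
    [0, -0.05, -0.19],
    [0, -0.05, -0.2],
    [0, -0.05, -0.2],
  ],
  grip=[-1, -1, -1, -1, -1, -1, -1, -1],
)

```text
clock: 14.4
position: [579.2, -406.7, 189.3]
ee_rot: [-0.011, 0.966, -0.258, -0.003]
contact_force: [-0.2, 0.6, -4.9]
gripper_width: 9.6
grasp_force: 62.8
```

Run:
```python
from h import *
s=read_state();print(s["position"],s["ee_rot"],s["joints"],s["contact_force"],s["wrist_torque"])
a=get_image("scene");save(a,"s7.png",(90,60,290,240),4)
```

```text
[ 579.16235507 -406.68491236  189.27754506] [-0.01070719  0.96611397 -0.25787309 -0.00325923] [-0.20623175  0.42874849 -0.30367595  0.7020291  -0.85655913 -1.81798494] [-0.24613758  0.59169393 -4.89276152] [ 2.19930908  0.0847318  -0.0583463 ]
```

View pics/s7.png

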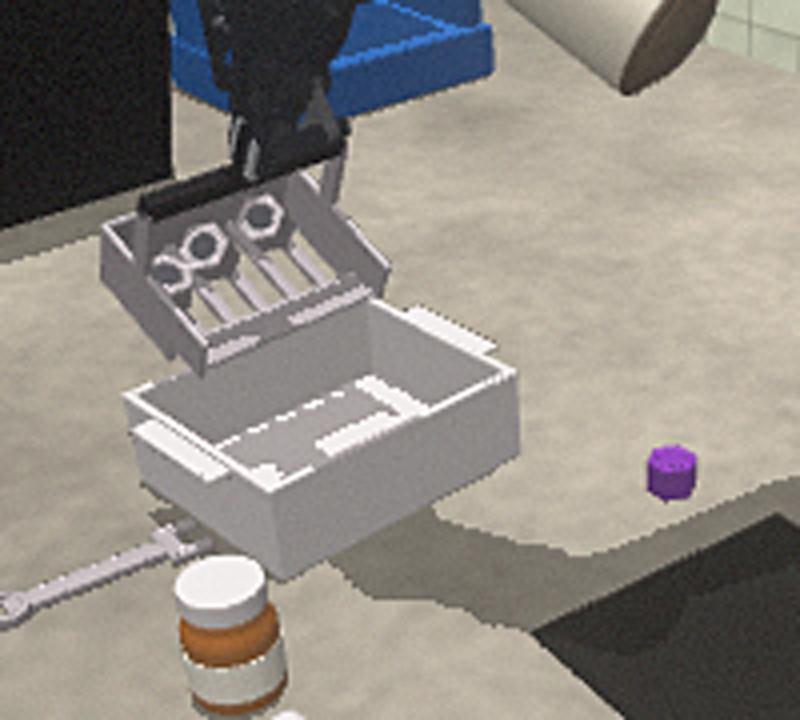

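The basket is tilted 30°. The nuts at (170,270), (207,243) and (262,215) still rest at the back, and the lip at (290,320) is over the tub. Tilting further.

servo_tool(
  rotation=[
    [-0.014, 0, 0],
    [-0.028, 0, 0],
    [-0.0417, 0, 0],
    [-0.0556, 0, 0],
    [-0.0694, 0, 0],
    [-0.0694, 0, 0],
  ],
  slide=[
    [0, 0.04, -0.006],
    [0, 0.08, -0.012],
    [0, 0.116, -0.017],
    [0, 0.16, -0.03],
    [0, 0.2, -0.045],
    [0, 0.2, -0.045],
  ],
  grip=[-1, -1, -1, -1, -1, -1],
)

```text
clock: 15.2
position: [581.1, -367.8, 181.1]
ee_rot: [-0.01, 0.888, -0.461, -0.004]
contact_force: [0.3, -0.5, -3.9]
gripper_width: 10.4
grasp_force: 63.8
```

```bash
cat > tub.py <<'E'
from h import *
s=read_state();print(s["position"],s["ee_rot"],s["joints"],s["contact_force"],s["wrist_torque"],s["gripper_width"])
M=cv2.boxPoints(((580.5,-336.3),(194,156),1.2)).astype(np.float32)
for n in("top","scene"):
    b=get_image(n);P=pts(b)
    ins=np.array([cv2.pointPolygonTest(M,(float(x),float(y)),False)>0 for x,y in P[...,:2].reshape(-1,2)]).reshape(P.shape[:2])
    m=(ins&(P[...,2]>17)&(P[...,2]<60)).astype(np.uint8)
    nn,l,st,c=cv2.connectedComponentsWithStats(m);print(n,ins.sum())
    for i in range(1,nn):
        if st[i,4]>20:
            w=P[l==i];print(c[i].round(),st[i,2:],w.mean(0).round(1),np.ptp(w,0).round(),b["image"][l==i].mean(0).round())
E
python3 tub.py
```

```text
[ 581.05903752 -367.76358024  181.10199343] [-0.00962197  0.88752482 -0.46064245 -0.00395549] [-0.11686481  0.46386545 -0.61729791  1.34684507 -0.98404238 -2.52686052] [ 0.29991898 -0.54518309 -3.91420874] [ 2.55800826 -0.01432846  0.00649292] 10.436533602875581
top 4716
[382. 193.] [ 16  15 174] [ 553.8 -318.3   28.9] [33. 36. 18.] [127. 124. 125.]
scene 2778
[195. 150.] [ 29  21 188] [ 485.1 -356.8   41. ] [  6. 131.  43.] [155. 150. 149.]
[182. 166.] [12  8 54] [ 559.5 -322.9   30.2] [34. 25. 11.] [158. 152. 155.]
[158. 174.] [ 27  11 151] [ 633.1 -331.3   33.8] [59. 43. 31.] [143. 137. 140.]
```

servo_tool(
  rotation=[
    [-0.01, 0, 0],
    [-0.02, 0, 0],
    [-0.028, 0, 0],
    [-0.028, 0, 0],
    [-0.028, 0, 0],
    [-0.028, 0, 0],
  ],
  slide=[
    [0, 0.025, -0.003],
    [0, 0.05, -0.006],
    [0, 0.073, -0.01],
    [0, 0.073, -0.01],
    [0, 0.073, -0.01],
    [0, 0.073, -0.01],
  ],
  grip=[-1, -1, -1, -1, -1, -1],
)

```text
clock: 16.05
position: [580.1, -354.2, 180.3]
ee_rot: [-0.007, 0.843, -0.537, -0.005]
contact_force: [-0.4, -1.2, -3.9]
gripper_width: 9.9
grasp_force: 64.0
```

```bash
python3 tub.py
```

```text
[ 580.09766694 -354.23528116  180.32209979] [-0.00724909  0.84328642 -0.5373963  -0.00454854] [-0.07961599  0.51990661 -0.67591072  1.4742539  -1.1379375  -2.71063384] [-0.44344281 -1.21461465 -3.92661373] [ 2.91512547 -0.00403388 -0.04384763] 9.943208304765507
top 5566
[392. 149.] [ 15  12 155] [ 662.5 -344.    33.3] [25. 35. 24.] [103.  99.  99.]
[382. 193.] [ 16  15 174] [ 553.8 -318.4   28.9] [35. 35. 19.] [111. 108. 109.]
scene 2810
[194. 149.] [ 28  21 180] [ 485.1 -359.5   41. ] [  6. 126.  43.] [156. 150. 149.]
[182. 166.] [12  8 53] [ 559.4 -322.8   30.2] [34. 25. 10.] [137. 131. 134.]
[164. 174.] [14  9 74] [ 618.7 -324.3   29.6] [35. 35. 14.] [141. 135. 137.]
```

servo_tool(
  rotation=[
    [0.02, 0, 0],
    [0.045, 0, 0],
    [0.07, 0, 0],
    [0.095, 0, 0],
    [0.12, 0, 0],
    [0.145, 0, 0],
    [0.168, 0, 0],
    [0.1803, 0, 0],
  ],
  slide=[
    [0, 0, 0.08],
    [0, 0, 0.15],
    [0, 0, 0.2],
    [0, 0, 0.25],
    [0, 0, 0.28],
    [0, 0, 0.3],
    [0, 0, 0.3],
    [0, 0, 0.3],
  ],
  grip=[-1, -1, -1, -1, -1, -1, -1, -1],
)

```text
clock: 17.15
position: [579.2, -354.2, 240.2]
ee_rot: [-0.009, 1.0, 0.001, -0.0]
contact_force: [-0.7, -0.8, -4.1]
gripper_width: 10.0
grasp_force: 64.0
```

servo_tool(
  rotation=[
    [0, 0, 0],
    [0, 0, 0],
    [0, 0, 0],
    [0, 0, 0],
    [0, 0, 0],
    [0, 0, 0],
    [0, 0, 0],
    [0, 0, 0],
  ],
  slide=[
    [0, 0.08, 0],
    [0, 0.2, 0],
    [0, 0.35, 0],
    [0, 0.5, 0],
    [0, 0.65, 0],
    [0, 0.8, 0],
    [0, 0.93, 0],
    [0, 1, 0],
  ],
  grip=[-1, -1, -1, -1, -1, -1, -1, -1],
)

```text
clock: 18.15
position: [578.8, -150.7, 239.6]
ee_rot: [-0.012, 1.0, -0.001, -0.0]
contact_force: [-0.9, -1.1, -3.4]
gripper_width: 9.8
grasp_force: 63.9
```

```bash
python3 tub.py
python3 - <<'E'
from h import *
b=get_image("top");P=pts(b)
f=np.load("first.npz");k=(f["ti"].astype(int).sum(2)<110)&(f["tp"][...,2]<12)
k[:160]=0;k[262:]=0;k[:,:200]=0;k[:,300:]=0
q=f["tp"][k][:,:2].astype(np.float32);
kk=cv2.morphologyEx(k.astype(np.uint8),cv2.MORPH_OPEN,np.ones((3,3)))>0
print("mat",cv2.minAreaRect(f["tp"][kk][:,:2].astype(np.float32)))
q=P[140:260,240:360].reshape(-1,3);print("basket rim",cv2.minAreaRect(q[(q[:,2]>185)&(q[:,2]<210)][:,:2].astype(np.float32)))
A=cv2.resize(b["image"][120:250,200:450],(750,390))
s=get_image("scene");B=cv2.resize(s["image"][110:230,100:350],(438,210));B=cv2.copyMakeBorder(B,0,0,0,312,cv2.BORDER_CONSTANT)
cv2.imwrite("pics/s8.png",np.vstack([A,B])[:,:,::-1])
E
```

```text
[ 578.84863915 -150.73498881  239.64391049] [-1.15739649e-02  9.99932167e-01 -1.24449004e-03 -3.95095707e-04] [ 0.01708342  0.31825854 -0.00799612  0.00262224 -1.24534661 -1.5655707 ] [-0.93425819 -1.08617786 -3.43676126] [-0.08074499 -0.01994078  0.02811436] 9.800859915234742
top 4261
[392. 149.] [ 15  13 162] [ 662.1 -344.3   32.9] [27. 36. 26.] [106. 102. 102.]
[383. 169.] [ 17  15 169] [ 613.2 -321.5   28.9] [34. 36. 16.] [114. 111. 112.]
[382. 193.] [ 16  15 172] [ 553.9 -318.6   28.8] [35. 35. 18.] [116. 113. 114.]
scene 587
[180. 167.] [ 9  7 39] [ 564.4 -322.5   30.2] [23. 29.  8.] [152. 146. 149.]
[164. 174.] [14  8 74] [ 618.7 -323.9   30. ] [34. 32. 15.] [164. 157. 160.]
mat ((512.129638671875, 2.5768203735351562), (163.3712921142578, 203.91725158691406), 83.10224151611328)
basket rim ((515.0196533203125, -154.89993286132812), (66.83067321777344, 141.90711975097656), 33.941802978515625)
```

View pics/s8.png

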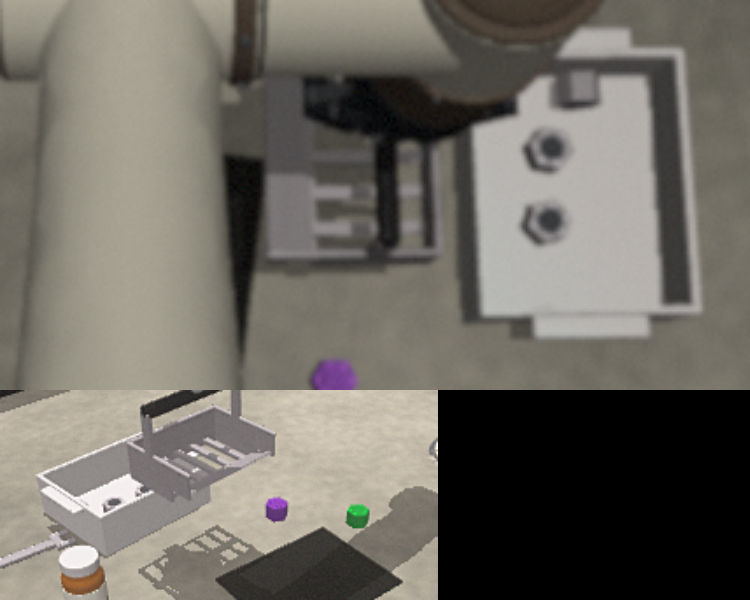

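All three nuts lie in the tub, at (577,88), (548,150) and (546,220) in the picture. The basket is empty. Taking it back to the mat, whose centre is at (512,3).

servo_tool(
  rotation=[
    [0, 0, -0.002],
    [0, 0, -0.008],
    [0, 0, -0.014],
    [0, 0, -0.02],
    [0, 0, -0.0264],
    [0, 0, -0.0264],
    [0, 0, -0.0264],
    [0, 0, -0.0264],
  ],
  slide=[
    [-0.02, 0.06, 0],
    [-0.08, 0.2, 0],
    [-0.15, 0.36, 0],
    [-0.22, 0.52, 0],
    [-0.28, 0.66, 0],
    [-0.32, 0.74, -0.05],
    [-0.34, 0.77, -0.15],
    [-0.34, 0.77, -0.3],
  ],
  grip=[-1, -1, -1, -1, -1, -1, -1, -1],
)

```text
clock: 19.35
position: [511.9, 0.6, 179.0]
ee_rot: [0.073, 0.997, -0.001, 0.001]
contact_force: [0.1, 0.1, -3.9]
gripper_width: 10.0
grasp_force: 63.9
```

servo_tool(
  rotation=[
    [0, 0, 0],
    [0, 0, 0],
    [0, 0, 0],
    [0, 0, 0],
  ],
  slide=[
    [0, 0, -0.12],
    [0, 0, -0.25],
    [0, 0, -0.3],
    [0, 0, -0.3],
  ],
  grip=[-1, -1, -1, -1],
)

```text
clock: 19.85
position: [511.6, -0.1, 118.8]
ee_rot: [0.073, 0.997, -0.002, -0.001]
contact_force: [0.2, -0.2, -2.8]
gripper_width: 9.8
grasp_force: 63.9
```

servo_tool(
  rotation=[
    [0, 0, 0],
    [0, 0, 0],
    [0, 0, 0],
    [0, 0, 0],
  ],
  slide=[
    [0, 0, -0.05],
    [0, 0, -0.09],
    [0, 0, -0.11],
    [0, 0, -0.11],
  ],
  grip=[-1, -1, -1, -1],
)

```text
clock: 20.35
position: [511.7, 0.2, 97.1]
ee_rot: [0.073, 0.997, -0.001, -0.0]
contact_force: [-0.5, -0.4, -2.5]
gripper_width: 9.9
grasp_force: 63.9
```

servo_tool(
  rotation=[
    [0, 0, 0],
    [0, 0, 0],
    [0, 0, 0],
    [0, 0, 0],
  ],
  slide=[
    [0, 0, -0.005],
    [0, 0, -0.01],
    [0, 0, -0.01],
    [0, 0, -0.01],
  ],
  grip=[-1, -1, -1, -1],
)

```text
clock: 20.85
position: [511.9, 0.3, 95.4]
ee_rot: [0.073, 0.997, -0.001, 0.0]
contact_force: [-0.3, 0.2, -3.3]
gripper_width: 9.9
grasp_force: 63.9
```

servo_tool(
  rotation=[
    [0, 0, 0],
    [0, 0, 0],
    [0, 0, 0],
    [0, 0, 0],
  ],
  slide=[
    [0, 0, -0.004],
    [0, 0, -0.007],
    [0, 0, -0.007],
    [0, 0, -0.007],
  ],
  grip=[-1, -1, -1, -1],
)

```text
clock: 21.35
position: [511.9, 0.0, 95.2]
ee_rot: [0.073, 0.997, -0.001, 0.0]
contact_force: [-2.5, 0.2, 6.5]
gripper_width: 10.2
grasp_force: 65.9
```

servo_tool(
  rotation=[
    [0, 0, 0],
    [0, 0, 0],
    [0, 0, 0],
    [0, 0, 0],
    [0, 0, 0],
    [0, 0, 0],
  ],
  slide=[
    [0, 0, 0],
    [0, 0, 0],
    [0, 0, 0],
    [0, 0, 0],
    [0, 0, 0],
    [0, 0, 0],
  ],
  grip=[0, 0.6, 1, 1, 1, 1],
)

```text
clock: 22.1
position: [511.9, 0.3, 93.9]
ee_rot: [0.073, 0.997, -0.001, -0.0]
contact_force: [0.1, -0.2, 0.7]
gripper_width: 85.2
grasp_force: 0.0
```

servo_tool(
  rotation=[
    [0, 0, 0],
    [0, 0, 0],
    [0, 0, 0],
    [0, 0, 0],
    [0, 0, 0],
    [0, 0, 0],
    [0, 0, 0],
    [0, 0, 0],
  ],
  slide=[
    [0, 0, 0.05],
    [0, 0, 0.15],
    [0, 0, 0.3],
    [0, 0, 0.45],
    [0, 0, 0.6],
    [0, 0, 0.75],
    [0, 0, 0.8],
    [0, 0, 0.8],
  ],
  grip=[1, 1, 1, 1, 1, 1, 1, 1],
)

```text
clock: 23.1
position: [511.8, 0.4, 254.2]
ee_rot: [0.073, 0.997, -0.001, 0.0]
contact_force: [0.3, -0.3, -0.5]
gripper_width: 85.5
grasp_force: 0.0
```

servo_tool(
  rotation=[
    [0, 0, 0],
    [0, 0, 0],
    [0, 0, 0],
    [0, 0, 0],
    [0, 0, 0],
  ],
  slide=[
    [-0.1, -0.2, 0],
    [-0.2, -0.5, 0],
    [-0.3, -0.8, 0],
    [-0.35, -1, 0],
    [-0.35, -1, 0],
  ],
  grip=[1, 1, 1, 1, 1],
)

```text
clock: 23.72
position: [440.0, -201.7, 252.1]
ee_rot: [0.075, 0.997, -0.001, -0.002]
contact_force: [0.8, -0.1, -0.6]
gripper_width: 85.3
grasp_force: 0.0
```

```bash
python3 tub.py | tail -n +1 | cut -c1-150
python3 - <<'E'
from h import *
for n in("top","scene"):
    b=get_image(n);P=pts(b).reshape(-1,3);P=P[(abs(P[:,0]-512)<130)&(abs(P[:,1]-10)<110)]
    for z0,z1 in((112,130),(45,70)):
        q=P[(P[:,2]>z0)&(P[:,2]<z1)]
        if len(q)>5: print(n,z0,len(q),cv2.minAreaRect(q[:,:2].astype(np.float32)),np.percentile(q[:,2],[5,50,95]).round(1))
P=pts(get_image("top"))
for n,u,v in [("jar",327,103),("bottle",153,92),("purple",311,247),("green",267,280)]: print(n,P[v,u].round())
E
```

```text
[ 440.01981271 -201.66600255  252.14856984] [ 0.07545248  0.99714706 -0.00102769 -0.00190126] [-0.09179345  0.11100691 -0.24627401  0.0022565  -1.2172
top 2107
[392. 149.] [ 15  12 162] [ 662.1 -344.3   32.6] [25. 37. 25.] [106. 102. 102.]
[383. 169.] [ 17  15 170] [ 613.1 -321.7   28.6] [34. 36. 19.] [113. 110. 111.]
scene 1025
[194. 150.] [ 29  22 189] [ 485.1 -358.5   40.2] [  6. 130.  43.] [148. 143. 141.]
[182. 166.] [12  8 53] [ 559.2 -322.8   30.1] [34. 25.  8.] [151. 145. 148.]
[164. 174.] [14  9 75] [ 618.9 -323.9   29.9] [34. 29. 15.] [155. 149. 152.]
top 112 25 ((440.1518859863281, 12.730907440185547), (8.85509204864502, 10.815106391906738), 89.89923858642578) [115.2 121.2 123.4]
top 45 108 ((517.8846435546875, 40.323394775390625), (66.0872802734375, 157.48880004882812), 82.36812591552734) [54.6 58.4 61.8]
scene 112 395 ((515.6607055664062, 0.26581382751464844), (15.963944435119629, 156.1096954345703), 82.17184448242188) [113.  120.8 123.3]
scene 45 644 ((517.3246459960938, 12.69766616821289), (122.90929412841797, 157.539794921875), 81.68895721435547) [45.6 55.  61.2]
jar [ 762. -179.   77.]
bottle [762. 222. 134.]
purple [ 423. -145.   24.]
green [361. -21. 652.]
```

The basket stands upright on the mat: its handle top is at 121 as at the start, and it is centred. The nuts are in the tub, the slugs were counted in the tray, and the jar and bottle have not moved.

```bash
python3 -c "
from bench import job_done
print(job_done())"
```

```text
the job is handed in; nothing more can be done
None
```

The job is handed in: all five slugs are in the tray, the three nuts are in the tub, and the empty basket stands upright on its mat at about 24 s of the allowed 64 s, with the bottle and jar undisturbed.

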